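# Load a hub cap face-down for back marking

### The arm

A 7-joint arm with a two-finger parallel gripper is mounted at the origin on a cart in front of the work surface, level with it; the furniture and walls round the work are solid. World frame = base frame: x ahead of the robot, y to its left, z up, the work surface at z = 0. Lengths are in mm, angles in rad, forces in N, time in s.
With the tool pointing down it reaches from about 400 to 900 mm from the base axis. Payload 5.6 kg.
Tool frame: the origin (TCP) lies between the finger pads; the fingertips stand 19 mm ahead of it and the grasp point (between the pads) is the TCP; z points along the fingers, y is the line along which they close (so a half turn about z gives the same grasp; the last joint's range is limited). The gripper opens to 92 mm and grips with 3 to 60 N. Pads are 20 mm wide; open, the fingers measure 128 mm over their backs; the gripper's body (75 mm by 189 mm) begins 69 mm behind the grasp point.
Start: joints at [-1.351, 0.468, -0.012, 1.603, 0.006, 1.071, -0.056], TCP at [168.903, 627.679, 200.592] pointing down, gripper open.
Joint ranges: [-2.53, 2.53], [-0.31, 2.02], [-1.57, 1.55], [0.28, 2.44], [-1.29, 4.43], [0.15, 1.84], [-2.92, 2.92]. Speed limits (rad/s): [2.57, 2.57, 3.14, 3.14, 3.14, 3.14, 3.14].

### API

Orientations are given as [roll, pitch, yaw] about the fixed x, y, z axes, in that order (R = Rz(yaw) Ry(pitch) Rx(roll)).
In Python, from plant import bot, jaws, solver, optics gives the robot as it stands. Calls block until the motion is done:
- bot.move_ptp(position, orientation): joint-space move of the TCP to a pose.
- bot.movel(position, ori=None, velocity=150): straight line of the TCP; ori=None keeps the orientation; velocity is the mean speed in mm/s.
- bot.move_joints(angles): joint-space move.
- jaws.set_gripper(opening): finger opening in mm; the grip force is fixed at half the most; returns when the fingers have stopped.
- bot.wait(seconds).
- solver.solve_ik(position, orientation): joint angles nearest the present ones, or None.
- optics.capture(name): name is "scene" or "top" or "wrist"; returns the picture (384x512x3 uint8, blue, green, red); there is no depth.
- optics.calibration(name): a dict with "K" (3x3 intrinsics, pixels), "cam_to_world" (4x4, takes a point from camera to world coordinates); the wrist camera has in their place "tool_from_camera" (4x4, takes a point from camera to tool coordinates, whose origin is the TCP and whose axes are the flange's). Camera axes: x right, y up, looking along -z (the intrinsics and any distortion apply to the point x, -y, -z); pixel columns grow to the right and rows downward; lengths in mm; the calibration is good to about 2 mm. The wrist camera is an equidistant fisheye: a pixel r from the principal point sees the ray r / f radians off the axis. A picture is of the moment at which its call begins: read the wrist's pose just before it. calibration takes no time and is no camera call.
A pose or a line that the arm cannot do raises bot.Unreachable and nothing moves.
- bot.sign_off(): hands the job in; it is judged then, once.
Readings, each from a call of its own:
- bot.get_time_s(): time.
- bot.get_joints(): joint angles.
- bot.get_qd(): joint speeds.
- bot.get_effort(): joint torques, N m.
- bot.get_tcp_pos(): TCP position.
- bot.get_eef_rot(): TCP orientation.
- bot.get_ft_force(): force on the tool from outside, world axes, zero at the start.
- bot.get_moment(): the same for the moment, N m.
- bot.get_gripper_width(): finger opening in mm.
- bot.get_gripper_force(): force on a finger pad.
Only numpy, scipy, OpenCV 4.12 (cv2) and the standard library are available. Lean on these libraries where they do the work, as an engineer would, in place of code of your own. Each camera call takes 0.05 s, during which the arm holds its last target. There are 200 camera calls.

### The job

Load the hub cap from the green stand into the blue nest of the turn-over fixture with its emblem side down, and leave the yellow windowed plate swung fully over on top of it. Look first how the cap lies: if emblem up, seat it in the open yellow plate, which turns it over into the nest as it swings; if already emblem down, seat it straight in the nest before swinging the plate over. Guide the plate all the way down, never let it fall over, and leave the cap on the red stand alone.

Things in the scene. Friction and masses are not known exactly. Their poses are not given: they have to be found in the camera images.
- cap_one: hub cap, glossy black disc 67 mm across, 13 mm thick, 20 to 35 g; one face has a pale line emblem, the other (the back) is plain. Origin at the centre of the back; z axis points from the back to the emblem face: z up = emblem up, origin underneath; z down = emblem down, origin on top. It lies on either stand.
- cap_two: second hub cap of the same size, with origin and axes as for cap_one. It lies on the other stand; one of the two caps lies emblem up and the other emblem down.
- pad_green: fixed round green stand, 84 mm in diameter, flat top 9 mm above the desk, origin at the centre of its underside: the cap on it is the one to load.
- pad_red: fixed round red stand, same size and origin: the cap on it is on hold and stays.
- station: turn-over fixture fixed to the desk: aluminium base 88 mm (x) by 190 mm (y), 8 mm thick, origin at the centre of its underside. A hinge runs along its x axis across the middle. On the -y side is a blue nest block, top 23 mm above the desk; on the +y side the yellow flipper plate lies open. Its x axis points away from the robot within about 0.15 rad.
- hinge (a point): middle of the hinge axis, 30 mm above the desk; axes as the station's.
- nest (a point): centre of the nest floor, 23 mm above the desk, 50 mm from the hinge on the station's -y side. A cap sits flat here between four steel pins 12 mm tall (7 mm thick, top 3 mm tapered) with about 2 mm play; seen from the centre the pins stand 28 degrees either side of the station's +y and -y, so its +x and -x sides are free for fingers.
- pocket (a point): seat centre of the yellow plate (86 x 84 x 5 mm, 54 mm window), 50 mm from the hinge; open, its floor faces up 23 mm above the desk. A cap sits flat between four pins like the nest's, 1.5 mm play, 46 degrees either side of the station's +y and -y; +x and -x sides free. Swung over, it lies exactly over the nest, 14 mm above its floor, so a cap in it ends in the nest, turned over.
- bar (a point): middle of the flipper's handle, a dark round bar 10 mm thick and 54 mm long in the clear, parallel to the hinge and 135 mm from it; 30 mm above the desk when the plate is fully open or fully over, with nothing below it, 38 mm clear towards the plate. It can be held across from above and turns between the fingers as the plate swings.
- flipper (a joint): angle of the yellow flipper plate (rad): 0 = lying open on the +y side, pi/2 = upright, 3.14 = swung fully over the nest (-y side). Plate 0.12 kg; it turns freely with little friction and falls to either side if let go.

How it is judged:
By the outcome, as a careful person would: the job done as asked, in the order asked, and still so for the second after the job is handed in, with the robot touching nothing.
It also fails if it takes over 61 s, if anything falls off the work surface, if the arm or the gripper's body presses on something with over 40 N, if the wrist force passes 120 N, or if a joint passes its speed limit or range.

## Working session

There is one attempt and no reset: what is moved stays moved. The work goes in short steps, each a Python script; the robot and the scene stay as the last script left them, time stands still between calls to the robot, and variables do not carry over. Pictures are saved under pics/ and viewed, at most 10 in all, crops included, and the job is handed in when it is done.

```bash
ls; mkdir -p pics; python3 - <<'E'
from plant import bot,jaws,solver,optics
import cv2,numpy as np
np.set_printoptions(precision=4,suppress=True)
a=[]
for n in("scene","top"):
    im=optics.capture(n);cv2.imwrite(f"pics/{n}0.png",im);a.append(im);print(n,optics.calibration(n))
print(optics.calibration("wrist"))
c=np.vstack(a);cv2.imwrite("pics/both.png",np.hstack([cv2.resize(x,(400,300)) for x in a]))
print(bot.get_time_s(),bot.get_eef_rot())
E
```

```text
pics
scene {'K': array([[376.5873,   0.    , 255.635 ],
       [  0.    , 376.5873, 193.9478],
       [  0.    ,   0.    ,   1.    ]]), 'cam_to_world': array([[   0.7322,    0.4812,   -0.482 ,   86.2555],
       [  -0.681 ,    0.5076,   -0.5279, -429.9685],
       [  -0.0094,    0.7147,    0.6993,  661.0865],
       [   0.    ,    0.    ,    0.    ,    1.    ]])}
top {'K': array([[415.563 ,   0.    , 251.9146],
       [  0.    , 415.563 , 179.1873],
       [  0.    ,   0.    ,   1.    ]]), 'cam_to_world': array([[  0.0057,   0.9851,  -0.1717, 371.7931],
       [ -0.9999,   0.0036,  -0.0126,  -1.5342],
       [ -0.0118,   0.1717,   0.9851, 886.1441],
       [  0.    ,   0.    ,   0.    ,   1.    ]])}
{'K': array([[297.3186,   0.    , 255.498 ],
       [  0.    , 297.3186, 188.912 ],
       [  0.    ,   0.    ,   1.    ]]), 'tool_from_camera': array([[   0.0005,    0.9582,    0.2862,   82.5601],
       [   1.    ,   -0.0005,   -0.0002,   -0.1904],
       [  -0.0001,    0.2862,   -0.9582, -183.4335],
       [   0.    ,    0.    ,    0.    ,    1.    ]])}
0.1 [-3.14    0.0001  2.8787]
```

View pics/top0.png

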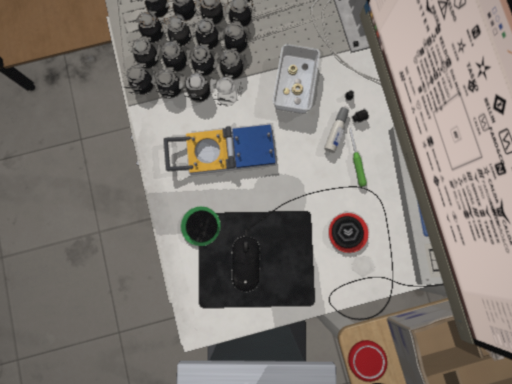

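View pics/scene0.png

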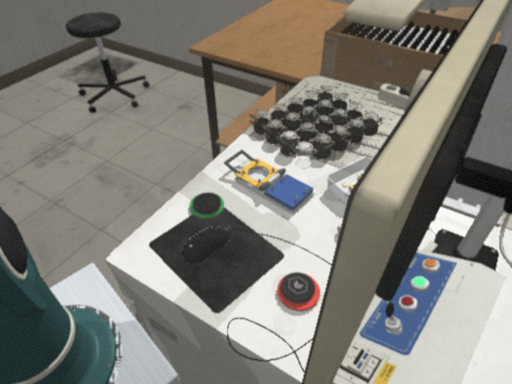

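The top view shows the station with the bar at (167,155), the yellow plate at (208,150) and the blue nest at (253,146). The green stand at (201,226) holds a cap that looks plain. The red stand at (349,232) holds a cap with a visible emblem. I'll measure positions next and confirm the faces with the wrist camera.

```bash
cat > h.py <<'E'
from plant import bot,jaws,solver,optics
import cv2,numpy as np
from scipy.spatial.transform import Rotation as Rt
np.set_printoptions(precision=3,suppress=True)
def down(yaw): return [np.pi,0,yaw]
def shot(name):
    """picture and a function taking pixels (n,2) and a height to world points"""
    c=optics.calibration(name);K=c["K"]
    if name=="wrist":
        T=np.eye(4);T[:3,3]=bot.get_tcp_pos();T[:3,:3]=Rt.from_euler("xyz",bot.get_eef_rot()).as_matrix()
        T=T@c["tool_from_camera"]
    else: T=c["cam_to_world"]
    im=optics.capture(name)
    def cast(px,z):
        d=(np.atleast_2d(px)-K[:2,2])/K[0,0]
        if name=="wrist":
            r=np.linalg.norm(d,axis=1,keepdims=True)+1e-9
            v=np.hstack([d/r*np.sin(r),np.cos(r)])
        else: v=np.hstack([d,np.ones((len(d),1))])
        v=(v*[1,-1,-1])@T[:3,:3].T
        return T[:3,3]+v*((z-T[2,3])/v[:,2:])
    return im,cast
RANGE=dict(green=((50,90,40),(85,255,255)),blue=((105,120,40),(130,255,255)),yellow=((15,130,90),(30,255,255)),red=((172,120,60),(180,255,255)))
def blob(im,col,near=None):
    m=cv2.inRange(cv2.cvtColor(im,cv2.COLOR_BGR2HSV),*map(np.array,RANGE[col]))
    cs=[c for c in cv2.findContours(m,cv2.RETR_EXTERNAL,cv2.CHAIN_APPROX_NONE)[0] if len(c)>=5]
    def key(c): return cv2.contourArea(cv2.convexHull(c)) if near is None else -np.hypot(*(c.reshape(-1,2).mean(0)-near))+ (0 if cv2.contourArea(cv2.convexHull(c))>150 else -1e6)
    return max(cs,key=key).reshape(-1,2).astype(float)
def circle(p):
    s=np.linalg.lstsq(np.c_[2*p[:,:2],np.ones(len(p))],(p[:,:2]**2).sum(1),rcond=None)[0]
    return s[:2],np.sqrt(s[2]+s[0]**2+s[1]**2)
def rect(p): return cv2.minAreaRect(p[:,:2].astype(np.float32))
E
python3 - <<'E'
from h import *
im,cast=shot("top")
g,gr=circle(cast(blob(im,"green",(201,226)),9));r=circle(cast(blob(im,"red",(349,232)),9))
b=rect(cast(blob(im,"blue",(253,146)),23));y=rect(cast(blob(im,"yellow",(208,150)),23))
bar=cast([[167,155]],30)
print("green",g,gr,"red",r);print("blue",b);print("yellow",y,"bar",bar)
for q in ([g[0],g[1],30],[b[0][0],b[0][1],30],[bar[0,0],bar[0,1],30]):
    for w in np.arange(-2,3)*np.pi/2: 
        s=solver.solve_ik(q,down(w));print(w,s if s is None else np.array(s))
E
```

```text
green [424.936 117.381] 40.11805496546002 red (array([ 160.51 , -221.526]), np.float64(35.45596253777951))
blue ((595.0283813476562, 7.104286193847656), (84.34175872802734, 82.1603775024414), 6.697521209716797)
yellow ((584.3840942382812, 106.04131317138672), (85.34174346923828, 82.68753814697266), 6.90156364440918) bar [[572.34  189.617  30.   ]]
-3.141592653589793 [-0.481  0.406  0.158  2.226 -0.126  0.517  1.346]
-1.5707963267948966 [-0.231  0.412 -0.134  2.21   0.107  0.525  2.696]
0.0 [-0.9    0.476  0.668  2.251 -0.547  0.576 -1.387]
1.5707963267948966 [-0.674  0.423  0.388  2.238 -0.312  0.53  -0.046]
3.141592653589793 [-0.481  0.406  0.158  2.226 -0.126  0.517  1.346]
-3.141592653589793 [-0.274  0.605  0.27   1.867 -0.238  0.701  1.704]
-1.5707963267948966 [-0.905  1.121  1.332  1.905 -1.199  1.22  -2.263]
0.0 [-0.543  0.677  0.642  1.885 -0.569  0.77  -1.156]
1.5707963267948966 [-0.462  0.646  0.527  1.88  -0.466  0.74   0.328]
3.141592653589793 [-0.274  0.605  0.27   1.867 -0.238  0.701  1.704]
-3.141592653589793 [-0.508  0.608  0.176  1.842 -0.155  0.705  1.325]
-1.5707963267948966 [-0.216  0.62  -0.211  1.821  0.186  0.72   2.613]
0.0 [-0.807  0.671  0.584  1.862 -0.519  0.764 -1.509]
1.5707963267948966 [-0.727  0.645  0.471  1.857 -0.417  0.738 -0.024]
3.141592653589793 [-0.508  0.608  0.176  1.842 -0.155  0.705  1.325]
```

```bash
python3 - <<'E'
from h import *
W=np.pi/2+0.112
bot.move_ptp([425,117,170],down(W))
im,cast=shot("wrist");cv2.imwrite("pics/wg.png",im)
gb=blob(im,"green");print("ring z9",circle(cast(gb,9)))
m=cv2.fillPoly(np.zeros(im.shape[:2],np.uint8),[cv2.convexHull(gb.astype(np.int32))],255)
hsv=cv2.cvtColor(im,cv2.COLOR_BGR2HSV)
gm=cv2.inRange(hsv,*map(np.array,RANGE["green"]))
d=cv2.morphologyEx(m&~gm,cv2.MORPH_OPEN,np.ones((5,5)))
c=max(cv2.findContours(d,cv2.RETR_EXTERNAL,cv2.CHAIN_APPROX_NONE)[0],key=cv2.contourArea).reshape(-1,2)
for z in(9,22):print("cap z",z,circle(cast(c,z)),"px",c.mean(0))
bot.move_ptp([590,57,230],down(W))
im2,cast=shot("wrist");cv2.imwrite("pics/ws.png",im2)
b=rect(cast(blob(im2,"blue"),23));y=rect(cast(blob(im2,"yellow"),23));print(b);print(y);print(bot.get_tcp_pos(),bot.get_time_s())
x,yy=c.mean(0).astype(int)
cv2.imwrite("pics/w2.png",np.hstack([cv2.resize(im[max(yy-75,0):yy+75,x-75:x+75],(500,500))[:, :400] if 0 else cv2.resize(im[max(yy-75,0):yy+75,max(x-75,0):x+75],(300,300)),cv2.resize(im2,(400,300))]))
E
```

```text
ring z9 (array([423.967, 117.716]), np.float64(38.27053242508655))
cap z 9 (array([423.243, 113.245]), np.float64(33.464146099005475)) px [254.557 174.911]
cap z 22 (array([422.91, 116.48]), np.float64(32.201174708679154)) px [254.557 174.911]
((595.2646484375, 9.02700424194336), (84.87335968017578, 84.89973449707031), 6.530044078826904)
((583.509765625, 106.36766052246094), (86.0887451171875, 83.92303466796875), 6.610786437988281)
[588.229  58.29  228.969] 3.075
```

View pics/w2.png

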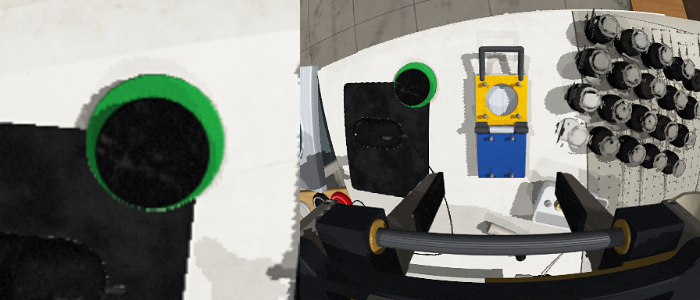

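View pics/ws.png

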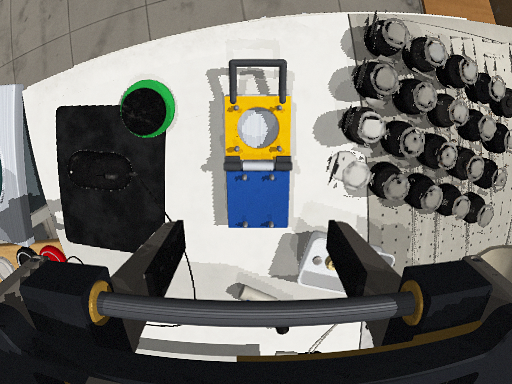

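The wrist view shows the cap on green as plain black with no emblem line, and the top view shows the emblem on the red one. So the green cap is emblem down and goes straight into the nest. The plate lies open, and the nest pins are visible at about (243,178)–(272,208). Next I'll take closer looks, then centre the cap with two crossed grips, which also calibrates the wrist camera.

```bash
cat >> h.py <<'E'
YAW=0.115; W=np.pi/2+YAW
def nestpins(im,cast,z=29):
    p=blob(im,"blue");m=cv2.fillPoly(np.zeros(im.shape[:2],np.uint8),[cv2.convexHull(p.astype(np.int32))],255)
    bm=cv2.inRange(cv2.cvtColor(im,cv2.COLOR_BGR2HSV),*map(np.array,RANGE["blue"]))
    n,_,st,ce=cv2.connectedComponentsWithStats(cv2.erode(m,np.ones((5,5)))&~bm)
    return [(int(st[i,4]),cast(ce[i],z)[0,:2]) for i in range(1,n) if st[i,4]>8]
def capcircle(im,cast):
    g=cv2.inRange(cv2.cvtColor(im,cv2.COLOR_BGR2HSV),*map(np.array,RANGE["green"]))
    h=cv2.fillPoly(np.zeros_like(g),[cv2.convexHull(blob(im,"green").astype(np.int32))],255)
    d=cv2.morphologyEx(h&~g,cv2.MORPH_OPEN,np.ones((5,5)))
    c=max(cv2.findContours(d,cv2.RETR_EXTERNAL,cv2.CHAIN_APPROX_NONE)[0],key=cv2.contourArea).reshape(-1,2)
    c=c[cv2.dilate(g,np.ones((3,3)))[c[:,1],c[:,0]]>0]
    c=c[cv2.erode(h,np.ones((9,9)))[c[:,1],c[:,0]]>0]
    return circle(cast(c,22)),len(c)
E
python3 - <<'E'
from h import *
bot.move_ptp([595,8,150],down(W));bot.wait(.4)
print(bot.get_tcp_pos(),bot.get_eef_rot())
im,cast=shot("wrist");cv2.imwrite("pics/wn.png",im)
for p in nestpins(im,cast):print(p)
print(rect(cast(blob(im,"blue"),23)))
bot.move_ptp([423,116,137],down(W));bot.wait(.4)
im,cast=shot("wrist");cv2.imwrite("pics/wg2.png",im);(c,r),n=capcircle(im,cast);print("cap",c,r,n,bot.get_tcp_pos())
np.save("cap.npy",c)
assert np.hypot(*(c-[423,116.5]))<5
bot.move_ptp([*c,90],down(YAW+np.pi));bot.movel([*c,31],velocity=100)
jaws.set_gripper(55);print(bot.get_gripper_width(),bot.get_tcp_pos(),bot.get_ft_force(),bot.get_time_s())
jaws.set_gripper(90)
E
```

```text
[595.422   8.741 150.8  ] [ 3.14  -0.     1.687]
(42, array([573.363,  39.518]))
(43, array([609.576,  43.772]))
(37, array([581.112, -27.588]))
(37, array([617.287, -23.343]))
((595.2144165039062, 8.270160675048828), (84.64498138427734, 83.64463806152344), 6.66904354095459)
cap [422.9   116.759] 32.082173881377535 105 [423.269 115.631 136.91 ]
54.87075633174635 [422.931 116.752  31.036] [-0.512 -0.229 -0.595] 8.0583
```

View pics/wn.png

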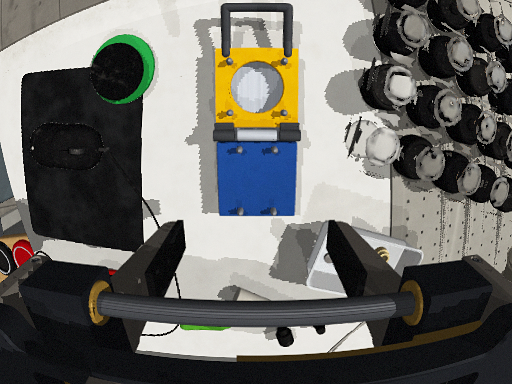

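```bash
python3 - <<'E'
from h import *
c=np.load("cap.npy")
print(bot.get_gripper_width(),bot.get_tcp_pos(),bot.get_eef_rot())
im0,_=shot("wrist")
bot.movel([*c,137],velocity=200);bot.wait(.3)
im,cast=shot("wrist");print(capcircle(im,cast),bot.get_ft_force())
t,_=shot("top")
cv2.imwrite("pics/d1.png",np.hstack([cv2.resize(im0,(400,300)),cv2.resize(im,(400,300))]))
E
```

```text
89.92960461564941 [422.877 116.723  30.989] [-3.142 -0.    -3.027]
((array([421.668, 114.839]), np.float64(32.24714881166177)), 126) [ 0.094 -0.208  0.102]
```

View pics/d1.png

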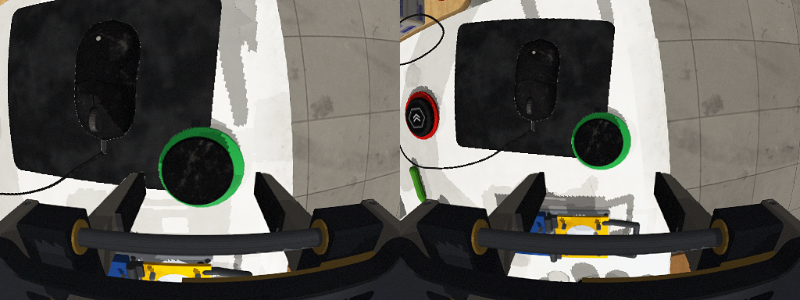

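The cap still lies centred on green at about (601,140) in the right half, with its plain back up, but the fingers closed to 55 mm without holding it. I'll repeat the close slightly lower in the final orientation and look while it is closed.

```bash
python3 - <<'E'
from h import *
c=np.load("cap.npy")
bot.move_ptp([*c,80],down(W));bot.movel([*c,29.5],velocity=100)
print(bot.get_tcp_pos(),bot.get_ft_force())
for w in(75,68,62):
    jaws.set_gripper(w);print(w,bot.get_gripper_width(),bot.get_gripper_force(),bot.get_ft_force())
im0,_=shot("wrist");s,_=shot("scene")
cv2.imwrite("pics/d2.png",np.hstack([cv2.resize(im0,(400,300)),cv2.resize(s[150:250,140:273],(400,300),interpolation=cv2.INTER_CUBIC)]))
print(bot.get_time_s())
E
```

```text
[423.16  116.615  29.641] [-0.143  0.423 -0.341]
75 75.21365645016407 0.0 [ 0.128 -0.882  0.455]
68 68.25299659141986 0.0 [-0.216  0.685  0.406]
62 62.38508974935864 0.0 [-0.073  1.177  0.457]
12.9
```

View pics/d2.png

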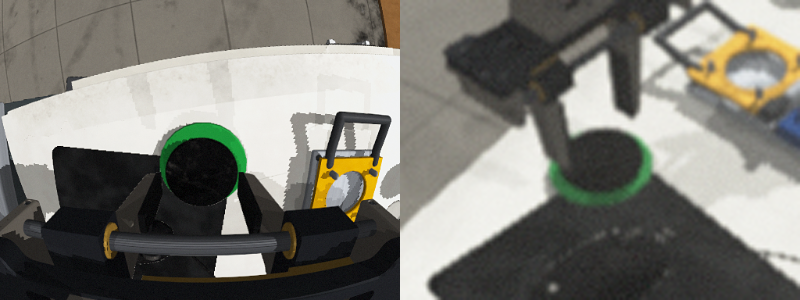

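```bash
python3 - <<'E'
from h import *
P=np.array(bot.get_tcp_pos());R=Rt.from_euler("xyz",bot.get_eef_rot()).as_matrix()
print(P,R[:,1])
def proj(n,p):
    c=optics.calibration(n);T=np.linalg.inv(c["cam_to_world"]);q=T[:3,:3]@p+T[:3,3];K=c["K"]
    return np.array([K[0,2]+K[0,0]*q[0]/-q[2],K[1,2]+K[0,0]*-q[1]/-q[2]])
f=lambda u:(u-[140,150])*3+[400,0]
for s in(-31,31):
    for z in(0,19):
        print(s,z,f(proj("scene",P+R@[0,s,z])),proj("top",P+R@[0,s,z]))
for z in (9,22): print("cap",f(proj("scene",np.array([*np.load('cap.npy'),z]))))
t,_=shot("top");s,_=shot("scene")
cv2.imwrite("pics/d3.png",np.hstack([cv2.resize(t[176:276,135:268],(400,300),interpolation=cv2.INTER_CUBIC),cv2.resize(s[165:240,160:260],(400,300),interpolation=cv2.INTER_CUBIC)]))
im,cast=shot("scene")
g=blob(im,"green",(205,205));print(circle(cast(g,9)))
E
```

```text
[422.893 116.732  29.489] [ 0.993  0.115 -0.   ]
-31 0 [566.311 168.732] [200.782 241.214]
-31 19 [569.236 185.437] [201.994 241.439]
31 0 [622.97  126.068] [198.147 211.095]
31 19 [624.973 142.783] [199.399 211.959]
cap [597.794 164.982]
cap [596.13  153.625]
(array([424.084, 115.881]), np.float64(36.46854201362583))
```

View pics/d3.png

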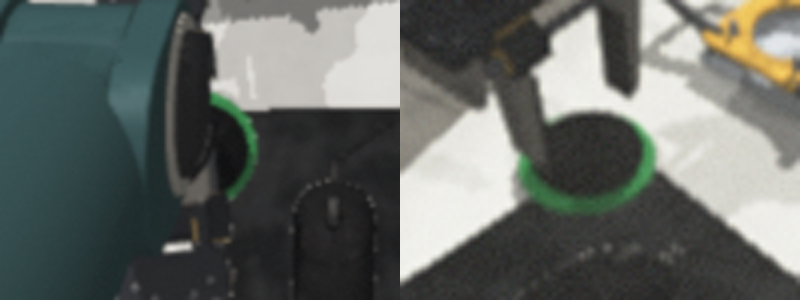

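The fingers sit about 19 mm or more higher than the geometry predicts: the tips show at (537,165) and (627,95) in the right half, above the cap. I'll find the true tip height by touching the cap's top gently with the fingers closed to 55 mm.

```bash
python3 - <<'E'
from h import *
c=np.load("cap.npy")
jaws.set_gripper(50)
f0=np.array(bot.get_ft_force())[2];print(f0)
z=29.5
while z>3:
    z-=1.5;bot.movel([*c,z],velocity=60)
    f=bot.get_ft_force()[2]-f0
    if abs(f)>2.5:break
print(z,f,bot.get_tcp_pos(),bot.get_time_s())
bot.movel([*c,z+3]);print(bot.get_ft_force())
E
```

```text
-0.0969210988592921
7.0 19.835343963279104 [422.961 116.798   8.115] 17.1833
[ 0.007 -0.6   -0.52 ]
```

```bash
python3 - <<'E'
from h import *
c=np.load("cap.npy")
bot.movel([*c,25]);jaws.set_gripper(91);print(bot.get_gripper_width())
f0=np.array(bot.get_ft_force())[2]
for z in (8,5,3,1,-1):
    bot.movel([*c,z],velocity=60)
    f=bot.get_ft_force()[2]-f0
    if abs(f)>4:print("touch",f);break
print(z,bot.get_tcp_pos())
jaws.set_gripper(60);print(bot.get_gripper_width(),bot.get_gripper_force(),bot.get_ft_force(),bot.get_tcp_pos(),bot.get_time_s())
s,_=shot("scene")
cv2.imwrite("pics/d4.png",cv2.resize(s[165:240,160:260],(400,300),interpolation=cv2.INTER_CUBIC))
E
```

```text
91.13465147584762
-1 [422.817 116.715  -1.103]
65.72854926933084 29.99995082616806 [ 0.349 -1.055  0.65 ] [422.953 116.768  -0.973] 20.3583
```

The cap is now really gripped: 65.7 mm opening and 30 N. The fingertips sit about 14 mm above the TCP, not 19 mm below it. Two views 90° apart give the wrist camera's bias, which puts the cap at (423.2,115.2) and the nest at (595.6,6.6), in agreement with the top camera. Next I'll make the crossed grip to centre the cap, then lift it and carry it over the nest.

```bash
python3 - <<'E'
from h import *
c=np.array([423.2,115.2]);n=np.array([595.6,6.6])
jaws.set_gripper(91);bot.movel([*c,22],velocity=200)
bot.move_ptp([*c,22],down(YAW+np.pi));bot.movel([*c,-1],velocity=80)
jaws.set_gripper(60);print(bot.get_gripper_width(),bot.get_gripper_force(),bot.get_tcp_pos())
jaws.set_gripper(91);bot.movel([*c,22],velocity=200)
bot.move_ptp([*c,22],down(W));bot.movel([*c,-1],velocity=80)
jaws.set_gripper(60);print(bot.get_gripper_width(),bot.get_gripper_force(),bot.get_tcp_pos(),bot.get_ft_force())
bot.movel([*c,70],velocity=150)
print(bot.get_gripper_width(),bot.get_gripper_force(),bot.get_time_s())
bot.move_ptp([*n,70],down(W));bot.movel([*n,32],velocity=100);bot.wait(.2)
print(bot.get_gripper_width(),bot.get_tcp_pos(),bot.get_ft_force(),bot.get_time_s())
im,_=shot("wrist");s,_=shot("scene")
cv2.imwrite("pics/d5.png",np.hstack([cv2.resize(im,(400,300)),cv2.resize(s[140:230,220:340],(400,300),interpolation=cv2.INTER_CUBIC)]))
E
```

```text
65.80935501225443 30.00095844268799 [423.424 115.287  -0.709]
66.0545296276877 30.000693798065186 [423.415 115.331  -0.743] [-0.558  0.335  3.336]
66.02331248583933 29.999937415122986 26.7917
66.21471289058736 [596.112   6.647  32.65 ] [-0.77   0.126 -0.993] 28.3583
```

View pics/d5.png

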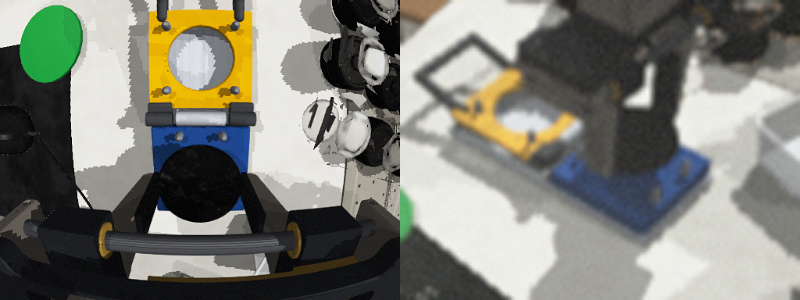

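The cap is held level between the fingers at (200,183), over the nest with the pins just beyond it. I'll lower it with force checks.

```bash
python3 - <<'E'
from h import *
n=np.array([595.6,6.6])
f0=np.array(bot.get_ft_force())
for z in (26,24,22,20,18,16,14.5,13.5,12.5):
    bot.movel([*n,z],velocity=60);f=np.array(bot.get_ft_force())-f0
    print(z,bot.get_tcp_pos()[2],f)
    if np.linalg.norm(f)>6:break
print(bot.get_time_s(),bot.get_gripper_width())
E
```

```text
26 25.529863273859718 [ 1.016 -0.551 -0.555]
24 23.843088536855593 [ 0.087 -0.947  0.119]
22 21.868709381868975 [-0.147 -0.343  0.081]
20 19.8462679858546 [-0.37   0.467 -0.204]
18 17.872402651067826 [ 0.167 -0.496 -0.358]
16 15.863117593311355 [ 1.055 -0.831  0.073]
14.5 14.424935852218788 [ 0.456 -0.159 -0.602]
13.5 13.441861994710576 [ 0.612  0.653 -0.277]
12.5 13.294442672459065 [-1.773 -0.872  5.954]
30.7083 65.96530184308637
```

Seated: contact came exactly at floor height, with no pin resistance on the way down. Next I'll release, go to the bar and grip it, then check the forces and the reachability of the arc.

```bash
cat >> h.py <<'E'
YA=np.array([-np.sin(YAW),np.cos(YAW)]);HINGE=np.array([589.9,56.3])
def arc(a,dz=0): return [*(HINGE+135*np.cos(a)*YA),5+135*np.sin(a)+dz]
WB=YAW+np.pi
E
python3 - <<'E'
from h import *
n=np.array([595.6,6.6])
bot.movel([*n,13.5],velocity=60);jaws.set_gripper(80);bot.movel([*n,70],velocity=200)
im,_=shot("top");cv2.imwrite("pics/seat.png",im)
print([solver.solve_ik(arc(a),down(WB)) is not None for a in np.linspace(0,np.pi,9)])
bot.move_ptp(arc(0,60),down(WB));jaws.set_gripper(28)
f0=np.array(bot.get_ft_force())
for dz in(25,12,0):
    bot.movel(arc(0,dz),velocity=100);f=np.array(bot.get_ft_force())-f0
    if np.linalg.norm(f)>5:print("touch",dz,f);break
else:
    jaws.set_gripper(7)
    print(bot.get_gripper_width(),bot.get_gripper_force(),bot.get_ft_force(),bot.get_tcp_pos(),arc(0))
print(bot.get_time_s())
E
```

```text
[True, True, True, True, True, True, True, True, True]
9.232364316432628 30.00024050474167 [-0.499  0.669  0.868] [574.69  190.564   5.363] [np.float64(574.4091970668553), np.float64(190.4082958824191), np.float64(5.0)]
35.1583
```

The bar is gripped (9.2 mm, 30 N) with no side load. Swing.

```bash
python3 - <<'E'
from h import *
N=14
for i in range(1,N+1):
    bot.movel(arc(np.pi*i/N),velocity=90 if i<N else 45)
    f=np.array(bot.get_ft_force());w=bot.get_gripper_width()
    print(i,f,round(w,2))
    if np.linalg.norm(f)>30 or w<8: print("STOP");break
print(bot.get_tcp_pos(),arc(np.pi),bot.get_time_s())
s,_=shot("wrist");t,_=shot("scene")
cv2.imwrite("pics/d6.png",np.hstack([cv2.resize(s,(400,300)),cv2.resize(t[140:230,220:340],(400,300),interpolation=cv2.INTER_CUBIC)]))
E
```

```text
1 [ 1.207  1.978 -1.922] 8.82
2 [0.67  5.443 1.51 ] 8.79
3 [-0.63   7.961  3.205] 8.72
4 [-2.55   9.177  7.783] 8.67
5 [-2.894  7.101 11.505] 8.86
6 [-2.839  4.483 12.498] 9.03
7 [0.063 1.884 8.089] 8.66
8 [ 2.022 -0.579  5.64 ] 8.92
9 [3.185 0.029 2.643] 8.67
10 [2.702 0.424 1.591] 9.04
11 [3.035 1.452 0.108] 8.5
12 [ 1.729  2.137 -0.418] 9.0
13 [0.566 2.154 0.177] 8.75
14 [0.052 2.326 0.67 ] 9.2
[605.077 -77.763   4.929] [np.float64(605.3908029331446), np.float64(-77.80829588241913), np.float64(5.000000000000017)] 42.2667
```

```bash
python3 - <<'E'
from h import *
f0=bot.get_ft_force()[2]
for dz in(-1,-2,-3,-4,-5,-6):
    bot.movel(arc(np.pi,dz),velocity=40);f=bot.get_ft_force()[2]-f0
    print(dz,f,bot.get_tcp_pos()[2])
    if f>6:break
jaws.set_gripper(28);print(bot.get_ft_force())
bot.movel(arc(np.pi,120),velocity=150);bot.wait(.3)
p=bot.get_tcp_pos();bot.movel([p[0]-100,p[1]+120,p[2]],velocity=250)
im,_=shot("wrist");s,_=shot("scene");t,_=shot("top")
cv2.imwrite("pics/d7.png",np.hstack([cv2.resize(im,(400,300)),cv2.resize(s[140:230,220:340],(400,300),interpolation=cv2.INTER_CUBIC)]))
_,cast=shot("top")
y=rect(cast(blob(t,"yellow",(253,146)),28));print(y,bot.get_time_s())
E
```

```text
-1 0.043563467018182145 3.9691474366805384
-2 4.357346189317543 3.2062236968310454
-3 8.613712561753143 2.95535861714593
[-0.342 -0.512 -0.188]
((571.2794189453125, -20.059036254882812), (26.04296112060547, 21.179975509643555), 0.11007566004991531) 45.825
```

View pics/d7.png

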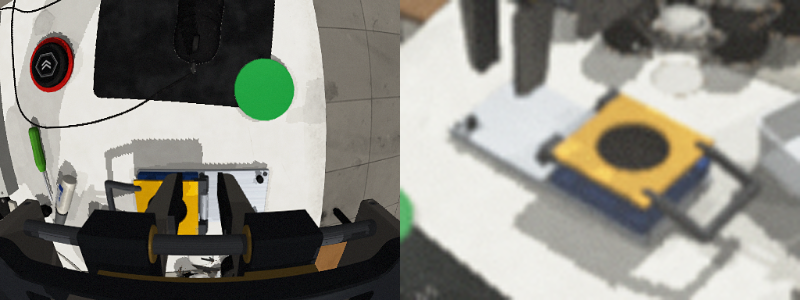

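The plate lies fully over the nest, with the cap's plain back showing in the window at (632,147). The cap on red is untouched, with its emblem up, and the gripper is clear.

```bash
python3 -c "
from plant import bot
print(bot.sign_off(),bot.get_time_s())"
```

```text
the job is handed in; nothing more can be done
the job is handed in; nothing more can be done
```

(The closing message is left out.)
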